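# Find the rattling ball case and hold it out over the ready pad

### The arm

A 7-joint arm with a two-finger parallel gripper is mounted at the origin on the work surface. World frame = base frame: x ahead of the robot, y to its left, z up, the work surface at z = 0. Lengths are in m, angles in rad, forces in N, time in s.
With the tool pointing down it reaches from about 0.35 to 0.9 m from the base axis. Payload 8.1 kg.
Tool frame: the origin (TCP) lies at the very end of the fingers, on their centre line; the grasp point (between the pads) lies 19 mm behind it; z points along the fingers, y is the line along which they close (so a half turn about z gives the same grasp; the last joint's range is limited). The gripper opens to 85 mm and grips with 20 to 120 N. Pads are 22 mm wide; open, the fingers measure 114 mm over their backs; the gripper's body (76 mm by 85 mm) begins 54 mm behind the grasp point. The pads swing forward as they close: fully open they stand 13 mm farther back than shut.
Start: joints at [-1.273, 0.434, 0.025, 1.573, -0.012, 1.134, -0.075], TCP at [0.244, 0.575, 0.231] pointing down, gripper open.
Joint ranges: [-2.62, 2.62], [-0.44, 2.09], [-1.27, 1.32], [0.08, 2.57], [-1.32, 4.46], [0.12, 2], [-2.74, 2.74]. Speed limits (rad/s): [2.22, 2.22, 3.01, 3.01, 3.14, 3.14, 3.14].

### API

Orientations are given as a unit quaternion [x, y, z, w].
In Python, from cell import monitor, vision, ctrl gives the robot as it stands.
- The arm moves only by the shell command python3 -m creep 'ROWS' [OPENING] [FORCE]. ROWS is a JSON object of lists of equal length, an entry for each row: "xyz": the shift along the tool's x, y, z in mm, a list of three; "roll": the turn about the tool's z in rad. In form: {"xyz": [[dx, dy, dz], ...], "roll": [roll, ...]}. A call has 1 to 8 rows; each row shifts and turns the commanded pose from where the row before left it, along the tool's axes as they then stand; what a row does not reach is not made up. A row lasts 1/10 s, in which the tool goes at most 50 mm and 8.59 degrees, less where a joint would pass 70% of its speed; a pose out of reach is approached as far as the arm can. A call is refused whole if a number of a shift passes 50 or a number of a turn 0.15, either way. A call with a gripper value outside its range is refused whole. OPENING is the closure in counts, from 0 (fully open) to 255 (shut), set as the call begins (- or left out, the last holds). The fingers move at their own pace and stop on an object; FORCE is the grip in N (left out, the last holds). Time passes only in rows, so rows that do not move let the fingers close. It gives the time, the measured TCP pose, the force, the opening and the grip force at its end, in the units of the state.
- monitor.get_state(): the state, without advancing time (a new reading comes with each control period).
- vision.get_image(name): name is "scene" or "top" or "wrist"; returns (picture, depth): 400x640x3 uint8, blue, green, red; 400x640 float32, m along the optical axis (not along the pixel's ray), 0 where there is no reading.
- vision.get_calibration(name): a dict with "fx", "fy", "cx", "cy" (pixels), "rvec" (rotation vector, rad) and "tvec" (3), from world to camera coordinates, as OpenCV has them. Camera axes: x right, y down, z forward; pixel columns grow to the right and rows downward; lengths in m; the calibration is good to about 2 mm. The wrist camera is an equidistant fisheye: a pixel r from the principal point sees the ray r / f radians off the axis. A picture is of the moment at which its call begins: read the wrist's pose just before it. get_calibration takes no time and is no camera call; for the wrist camera it gives the pose at the moment of the call.
- ctrl.close_job(): hands the job in; it is judged then, once.
The state is a dict: "t": time; "joints": joint angles; "joint_vel": joint speeds; "joint_efforts": joint torques, N m; "tcp_pos": TCP position; "tool_rot": TCP orientation; "contact_force": force on the tool from outside, world axes, zero at the start; "wrist_torque": the same for the moment, N m; "gripper_width": finger opening in m; "gripper_force": force on a finger pad.
Only numpy, scipy, OpenCV 4.12 (cv2) and the standard library are available. Lean on these libraries where they do the work, as an engineer would, in place of code of your own. Each camera call takes 0.05 s, during which the arm holds its last target. There are 200 camera calls.

### The job

One of the three sealed aluminium ball cases has its heavy metal ball loose inside: pick the cases up one at a time and shake them briskly until you find the one that rattles, standing any quiet one back upright where it was. Then present the rattling case: hold it forward over the pad with the green token, centred on the token, upright and still, about 10 cm above the pad, and finish while still holding it there. The other pad is taken by a steel specimen; leave it and everything else on the bench where it is.

Things in the scene. Friction and masses are not known exactly. Their poses are not given: they have to be found in the camera images.
- case_a: The left case as seen from the robot at the start: sealed aluminium case with black corners, 92 x 66 x 62 mm (length along its x, width along its y, height z), about 0.63 kg with its ball. Origin: centre of its underside, z up. Its flat long sides can be gripped across the 66 mm width, from above. All three cases look alike; which of them rattles differs every time
- case_b: The middle case as seen from the robot at the start: looks the same as case_a (92 x 66 x 62 mm, same frame). Each case holds a 38 mm tungsten-carbide ball (0.43 kg): in two of them it sits tight in foam, in one it rolls free in a round chamber 58 mm across and 46 mm high (20 mm of play): shaken sideways it knocks, and after each brisk stop it lies against the leading wall, 10 mm off centre
- case_c: The right case as seen from the robot at the start: looks the same as case_a (92 x 66 x 62 mm, same frame); it may be the quiet or the rattling one
- token: green plastic disc, 40 mm across, 5 mm thick, fixed in the middle of one of the two pads (either the left or the right); it marks the pad that is ready. Origin: centre of its underside, 4 mm above the bench
- pad_1: the left presentation pad: flat grey square with a white face, 120 x 120 x 4 mm, fixed to the bench. Origin: centre of its underside
- pad_2: the right presentation pad, the same: 120 x 120 x 4 mm, fixed to the bench. Origin: centre of its underside
- test_block: round steel hardness specimen, 60 mm across, 16 mm high, loose, standing on the pad that has no token: leave it alone. Origin: centre of its underside
- anvil: loose dark steel anvil, 44 mm across, 44 mm high, upright between the pads: leave alone. Origin: centre of its underside
- loupe: loose blue loupe, 38 mm across, 34 mm high, on the left: leave alone. Origin: centre of its underside
- driver: loose orange screwdriver lying on the right, 170 mm long along its x: leave alone
- bottle: loose white bottle with a blue cap, 48 mm across, 100 mm high, on the right: leave alone. Origin: centre of its underside
There are look-alikes about, which are no part of the job. What is shaped like the case_c but yellow is not meant.

How it is judged:
On the way:
1. the rattling case is lifted off the bench and shaken so that its loose ball knocks against the walls (over 6.5 N) (((height (world z) of case_a above 0.02 m and contact force between the fingers and case_a above 1 N and contact force between ball_loose and case_a above 6.5 N) or (height (world z) of case_b above 0.02 m and contact force between the fingers and case_b above 1 N and contact force between ball_loose and case_b above 6.5 N) or (height (world z) of case_c above 0.02 m and contact force between the fingers and case_c above 1 N and contact force between ball_loose and case_c above 6.5 N))).
At the end, for the whole second after the job is handed in: The case with the loose ball is held in the fingers, its underside 50 to 200 mm above the bench, within 45 mm of the token's centre seen from above, within 15 degrees of upright and slower than 30 mm/s; the other two cases stand upright on the bench within 50 mm of where they started, at rest (((distance between ball_loose and case_a below 0.05 m and horizontal distance between case_a and token below 0.045 m and height (world z) of case_a between 0.05 and 0.2 m and angle between case_a's own z axis and vertical below 0.26 rad and linear speed of case_a below 0.03 m/s and contact force between the fingers and case_a above 1 N and height (world z) of each of case_b, case_c below 0.008 m and angle between each of case_b, case_c's own z axis and vertical below 0.1 rad and distance of each of case_b, case_c from where it was at the start of the episode below 0.05 m and linear speed of each of case_b, case_c below 0.02 m/s) or (distance between ball_loose and case_b below 0.05 m and horizontal distance between case_b and token below 0.045 m and height (world z) of case_b between 0.05 and 0.2 m and angle between case_b's own z axis and vertical below 0.26 rad and linear speed of case_b below 0.03 m/s and contact force between the fingers and case_b above 1 N and height (world z) of each of case_a, case_c below 0.008 m and angle between each of case_a, case_c's own z axis and vertical below 0.1 rad and distance of each of case_a, case_c from where it was at the start of the episode below 0.05 m and linear speed of each of case_a, case_c below 0.02 m/s) or (distance between ball_loose and case_c below 0.05 m and horizontal distance between case_c and token below 0.045 m and height (world z) of case_c between 0.05 and 0.2 m and angle between case_c's own z axis and vertical below 0.26 rad and linear speed of case_c below 0.03 m/s and contact force between the fingers and case_c above 1 N and height (world z) of each of case_a, case_b below 0.008 m and angle between each of case_a, case_b's own z axis and vertical below 0.1 rad and distance of each of case_a, case_b from where it was at the start of the episode below 0.05 m and linear speed of each of case_a, case_b below 0.02 m/s))); the arm keeps its last pose, push and grip.
It fails at once if a loose bystander is pushed or knocked more than 25 mm from its place (distance of any of test_block, anvil, loupe, driver, bottle from where it was at the start of the episode above 0.025 m).
It also fails if it takes over 72 s, if anything falls off the work surface, if the arm or the gripper's body presses on something with over 40 N, if the wrist force passes 120 N, or if a joint passes its speed limit or range.

## Working session

There is one attempt and no reset: what is moved stays moved. The work goes in short steps, Python scripts to look and compute and a shell command to move; the robot and the scene stay as the last step left them, time stands still between calls to the robot, and variables do not carry over. Pictures are saved under pics/ and viewed, at most 10 in all, crops included, and the job is handed in when it is done.

```bash
mkdir -p pics; ls
cat > h.py <<'E'
import numpy as np, cv2
from cell import monitor, vision, ctrl
from scipy.spatial.transform import Rotation as R
def cal(n):
    c=vision.get_calibration(n); return c, cv2.Rodrigues(np.array(c['rvec'],float))[0], np.array(c['tvec'],float).ravel()
def plane(n,u,v,z):
    c,Rm,t=cal(n); d=Rm.T@np.array([(u-c['cx'])/c['fx'],(v-c['cy'])/c['fy'],1]); o=-Rm.T@t
    return o+d*(z-o[2])/d[2]
def cloud(n,dep):
    c,Rm,t=cal(n); v,u=np.indices(dep.shape)
    P=np.stack([(u-c['cx'])/c['fx']*dep,(v-c['cy'])/c['fy']*dep,dep],-1)
    return (P-t)@Rm
E
python3 - <<'E'
from h import *
for n in('scene','top'):
    p,d=vision.get_image(n); cv2.imwrite(f'pics/{n}0.png',p); np.save(f'{n}0.npy',d)
    c,Rm,t=cal(n); print(n,-Rm.T@t,c['fx'],Rm[2])
s=monitor.get_state(); print({k:np.round(v,3) for k,v in s.items()})
print(R.from_quat(s['tool_rot']).as_matrix().round(3))
E
```

```text
pics
scene [0.81824554 0.47272606 0.98757853] 410.70165712305044 [-0.29104794 -0.43968158 -0.84968889]
top [ 0.40464023 -0.01881781  1.4257645 ] 508.5899435456052 [ 0.08221917 -0.00433993 -0.99660482]
{'t': np.float64(0.1), 'joints': array([-1.273,  0.435,  0.025,  1.574, -0.012,  1.134, -0.075]), 'joint_vel': array([ 0.   , -0.002, -0.001, -0.002,  0.   ,  0.   , -0.003]), 'joint_efforts': array([ 3.0000e-03, -6.7176e+01,  1.0280e+00, -3.1690e+01,  1.6000e-02,
        7.0000e-03, -0.0000e+00]), 'tcp_pos': array([0.244, 0.575, 0.231]), 'tool_rot': array([ 0.199,  0.98 , -0.001, -0.   ]), 'contact_force': array([ 0.146, -0.981,  1.285]), 'wrist_torque': array([-0.005, -0.019,  0.026]), 'gripper_force': np.float64(0.0), 'gripper_width': np.float64(0.086)}
[[-0.921  0.39  -0.   ]
 [ 0.39   0.921 -0.001]
 [-0.    -0.001 -1.   ]]
```

View pics/top0.png

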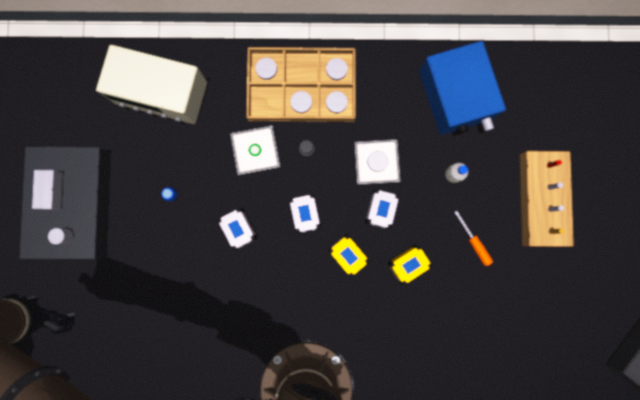

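View pics/scene0.png

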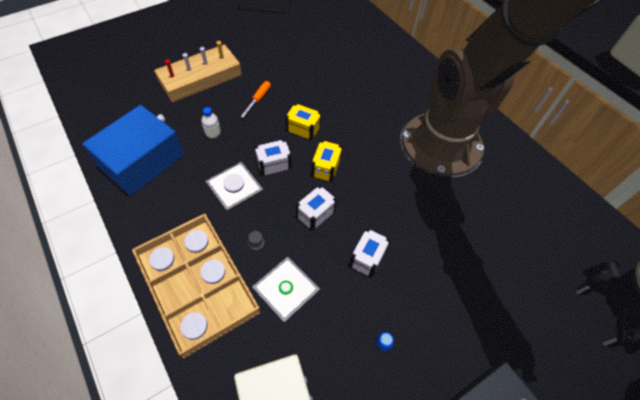

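Top view: the silver cases are at (237,229), (305,213) and (383,209). The yellow look-alikes at (349,256) and (411,265) aren't wanted. The green token is on the left pad at (255,150), and the specimen is on the right pad at (377,161). I'll measure the case poses and check them in a close crop.

```bash
cat > m.py <<'E'
from h import *
def cases(p,d,seeds,z=0.062):
    P=cloud('top',d); hsv=cv2.cvtColor(p,cv2.COLOR_BGR2HSV)
    for n,(u,v) in seeds.items():
        w=(P[...,2]>0.045)&(P[...,2]<0.08)
        m=np.zeros(w.shape,np.uint8); m[v-35:v+35,u-35:u+35]=w[v-35:v+35,u-35:u+35]
        k,l,st,ce=cv2.connectedComponentsWithStats(m); i=l[v,u]
        if not i: print(n,'none'); continue
        ys,xs=np.where(l==i); W=np.array([plane('top',a,b,z)[:2] for a,b in zip(xs,ys)],np.float32)
        (c,s,a)=cv2.minAreaRect(W); 
        if s[0]<s[1]: a+=90
        a=(a+90)%180-90
        # blue label centroid
        bl=(l==i)&(hsv[...,0]>100)&(hsv[...,0]<130)&(hsv[...,1]>120); y2,x2=np.where(bl)
        B=plane('top',x2.mean(),y2.mean(),z)
        print(n,'c',np.round(c,4),'size',np.round(s,3),'long axis deg',round(a,1),'z',round(float(np.median(P[ys,xs,2])),4),'blue',B.round(4)[:2])
S={'a':(237,229),'b':(305,213),'c':(383,209)}
E
python3 - <<'E'
from m import *
p=cv2.imread('pics/top0.png'); d=np.load('top0.npy'); cases(p,d,{**S,'y1':(349,256),'y2':(411,265)})
hsv=cv2.cvtColor(p,cv2.COLOR_BGR2HSV)
g=cv2.inRange(hsv,(45,100,50),(80,255,255)); y,x=np.where(g[130:170,230:280]); print('token',len(x),plane('top',x.mean()+230,y.mean()+130,.009))
for n,u,v,z in(('block',377,161,.02),('anvil',306,148,.044),('loupe',168,194,.034),('bottle',458,172,.09)): print(n,plane('top',u,v,z).round(3))
cv2.imwrite('pics/crop.png',cv2.resize(p[120:290,200:440],None,fx=3.3,fy=3.3,interpolation=cv2.INTER_CUBIC))
E
```

```text
a c [0.4313 0.1918] size [0.094 0.067] long axis deg 28.5 z 0.0623 blue [0.4323 0.1922]
b c [0.4744 0.0096] size [0.093 0.066] long axis deg 12.6 z 0.0622 blue [0.4752 0.0088]
c c [ 0.4875 -0.2   ] size [0.066 0.093] long axis deg -14.4 z 0.0615 blue [ 0.4886 -0.2022]Traceback (most recent call last):
  File "<stdin>", line 2, in <module>
  File "m.py", line 9, in cases
    ys,xs=np.where(l==i); W=np.array([plane('top',a,b,z)[:2] for a,b in zip(xs,ys)],np.float32)
                                      ~~~~~^^^^^^^^^^^^^
  File "h.py", line 7, in plane
    c,Rm,t=cal(n); d=Rm.T@np.array([(u-c['cx'])/c['fx'],(v-c['cy'])/c['fy'],1]); o=-Rm.T@t
           ~~~^^^
  File "h.py", line 5, in cal
    c=vision.get_calibration(n); return c, cv2.Rodrigues(np.array(c['rvec'],float))[0], np.array(c['tvec'],float).ravel()
ValueError: time passes only in moves, steps and waits
```

```bash
python3 - <<'E'
s=open('h.py').read().replace("def cal(n)","import functools\n@functools.lru_cache\ndef cal(n)"); open('h.py','w').write(s)
E
python3 - <<'E'
from m import *
p=cv2.imread('pics/top0.png'); d=np.load('top0.npy'); cases(p,d,{**S,'y1':(349,256),'y2':(411,265)})
hsv=cv2.cvtColor(p,cv2.COLOR_BGR2HSV)
g=cv2.inRange(hsv,(45,100,50),(80,255,255)); y,x=np.where(g[130:170,230:280]); print('token',len(x),plane('top',x.mean()+230,y.mean()+130,.009))
for n,u,v,z in(('block',377,161,.02),('anvil',306,148,.044),('loupe',168,194,.034),('bottle',458,172,.09)): print(n,plane('top',u,v,z).round(3))
cv2.imwrite('pics/crop.png',cv2.resize(p[120:290,200:440],None,fx=3.3,fy=3.3,interpolation=cv2.INTER_CUBIC))
E
```

```text
a c [0.4313 0.1918] size [0.094 0.067] long axis deg 28.5 z 0.0623 blue [0.4323 0.1922]
b c [0.4744 0.0096] size [0.093 0.066] long axis deg 12.6 z 0.0622 blue [0.4752 0.0088]
c c [ 0.4875 -0.2   ] size [0.066 0.093] long axis deg -14.4 z 0.0615 blue [ 0.4886 -0.2022]
y1 c [ 0.3624 -0.1087] size [0.094 0.066] long axis deg 40.2 z 0.0617 blue [ 0.3617 -0.1107]
y2 c [ 0.3383 -0.2734] size [0.067 0.094] long axis deg -57.1 z 0.0613 blue [ 0.3383 -0.2766]
token 44 [0.65453012 0.1504517  0.009     ]
block [ 0.624 -0.192  0.02 ]
anvil [0.655 0.006 0.044]
loupe [0.526 0.384 0.034]
bottle [ 0.585 -0.398  0.09 ]
```

View pics/crop.png

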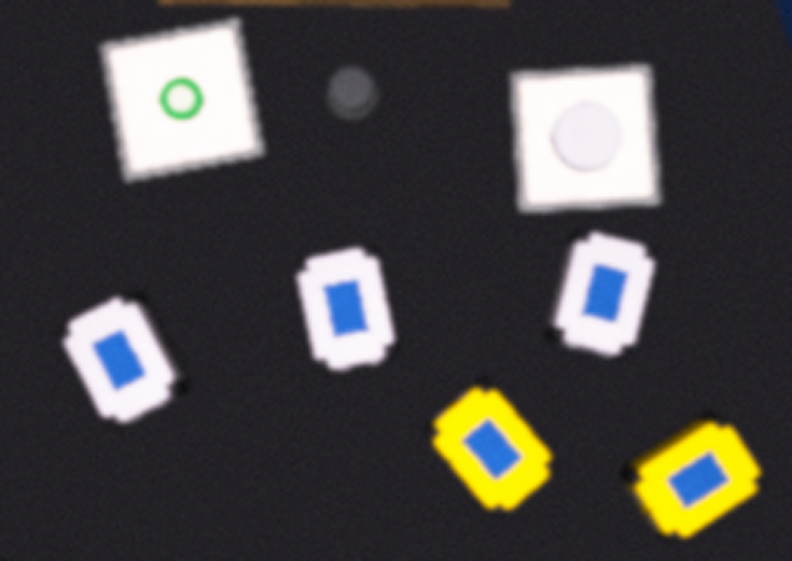

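The crop confirms three silver cases, two yellow decoys below them, and the token on the left pad. I'll start with case_a.

```bash
cat > go.py <<'E'
import sys
from h import *
# go.py x y z yawlong : deltas from the current pose, in tool axes (mm, rad); roll applied after the shift
s=monitor.get_state(); M=R.from_quat(s['tool_rot']).as_matrix(); a=[float(v) for v in sys.argv[1:]]
d=M.T@(np.array(a[:3])-s['tcp_pos'])*1000; yx=np.degrees(np.arctan2(M[1,0],M[0,0]))
r=-((a[3]-yx+90)%180-90)
print('t',s['t'],'shift',d.round(1),'roll',np.radians(r).round(3),'alt',np.radians(r-180*np.sign(r)).round(2),'tcp',np.round(s['tcp_pos'],4),'tilt',M[:,2].round(3),'j7',round(s['joints'][6],2),'F',np.round(s['contact_force'],1),'w',s['gripper_width'],s['gripper_force'])
E
python3 -m creep '{"xyz":[[-36,-31,0],[-36,-31,0],[-36,-31,0],[-36,-31,0],[-36,-31,0],[-36,-31,0],[-36,-31,0],[-36,-31,0]],"roll":[0,0,0,0,0,0,0,0]}' 0 60
python3 go.py 0.4313 0.1918 0.12 28.5
```

```text
t: 0.9
tcp_pos: [0.4126, 0.2328, 0.2312]
tool_rot: [0.199, 0.98, -0.0, -0.0]
contact_force: [1.5, 0.6, -0.5]
gripper_width: 0.0853
gripper_force: 0.0
t 0.9 shift [-33.2 -30.4 111.2] roll -0.898 alt 2.24 tcp [0.4126 0.2328 0.2312] tilt [-0.  0. -1.] j7 0.58 F [ 1.5  0.6 -0.5] w 0.08532010141109811 0.0
```

```bash
python3 -m creep '{"xyz":[[-33,-30,0],[0,0,15],[0,0,15],[0,0,15],[0,0,15],[0,0,15],[0,0,15],[0,0,0]],"roll":[0,-0.149,-0.149,-0.149,-0.149,-0.149,-0.149,0]}'
python3 go.py 0.4313 0.1918 0.014 28.5
```

```text
t: 1.7
tcp_pos: [0.4296, 0.1934, 0.1396]
tool_rot: [-0.245, 0.969, -0.0, -0.002]
contact_force: [-0.6, -0.4, 0.6]
gripper_width: 0.0856
gripper_force: 0.0
t 1.7 shift [ -1.2  -2.2 125.6] roll -0.002 alt 3.14 tcp [0.4296 0.1934 0.1396] tilt [-0.003 -0.002 -1.   ] j7 1.55 F [-0.6 -0.4  0.6] w 0.08556690114686362 0.0
```

```bash
python3 -m creep '{"xyz":[[-1,-2,20],[0,0,25],[0,0,25],[0,0,20],[0,0,15],[0,0,12],[0,0,8],[0,0,0]],"roll":[0,0,0,0,0,0,0,0]}'
python3 go.py 0.4313 0.1918 0.014 28.5
python3 -m creep '{"xyz":[[0,0,0],[0,0,0],[0,0,0],[0,0,0],[0,0,0],[0,0,0],[0,0,0],[0,0,0]],"roll":[0,0,0,0,0,0,0,0]}' 255 90
python3 -m creep '{"xyz":[[0,0,0],[0,0,0],[0,0,0],[0,0,-5],[0,0,-15],[0,0,-20],[0,0,-20],[0,0,0]],"roll":[0,0,0,0,0,0,0,0]}'
python3 go.py 0.4313 0.1918 0.014 28.5
```

```text
t: 2.5
tcp_pos: [0.4326, 0.1928, 0.0158]
tool_rot: [-0.243, 0.97, -0.0, -0.0]
contact_force: [0.8, -0.3, 0.1]
gripper_width: 0.0855
gripper_force: 0.0
t 2.5 shift [ 1.6 -0.3  1.8] roll -0.006 alt 3.14 tcp [0.4326 0.1928 0.0158] tilt [-0.001 -0.001 -1.   ] j7 1.56 F [ 0.8 -0.3  0.1] w 0.08547376205795415 0.0
t: 3.3
tcp_pos: [0.4335, 0.193, 0.0173]
tool_rot: [-0.244, 0.97, 0.0, 0.001]
contact_force: [-0.5, -1.5, 7.1]
gripper_width: 0.0649
gripper_force: 100.8
t: 4.1
tcp_pos: [0.4339, 0.1937, 0.0784]
tool_rot: [-0.244, 0.97, 0.001, 0.002]
contact_force: [6.6, -2.4, -10.9]
gripper_width: 0.0654
gripper_force: 122.1
t 4.1 shift [ 3.5 -0.4 64.4] roll -0.004 alt 3.14 tcp [0.4339 0.1937 0.0784] tilt [ 0.003  0.002 -1.   ] j7 1.55 F [  6.6  -2.4 -10.9] w 0.06541045517592929 122.13398337364197
```

```bash
cat > tq.py <<'E'
from h import *
T=[];F=[]
for i in range(8):
    vision.get_image('wrist'); s=monitor.get_state(); M=R.from_quat(s['tool_rot']).as_matrix(); T.append(M.T@s['wrist_torque']); F.append(s['contact_force'])
T=np.array(T); print('t',round(s['t'],2),'torque tool mean',T.mean(0).round(4),'sd',T.std(0).round(4),'F',np.mean(F,0).round(2),'tcp',np.round(s['tcp_pos'],4))
E
python3 -m creep '{"xyz":[[0,0,-20],[0,0,-20],[0,0,-10],[0,0,0],[0,0,0],[0,0,0],[0,0,0],[0,0,0]],"roll":[0,0,0,0,0,0,0,0]}'
python3 tq.py
python3 -m creep '{"xyz":[[0,40,0],[0,-40,0],[0,40,0],[0,-40,0],[0,40,0],[0,0,0],[0,0,0],[0,0,0]],"roll":[0,0,0,0,0,0,0,0]}'
python3 tq.py
python3 -m creep '{"xyz":[[0,-40,0],[0,40,0],[0,-40,0],[0,40,0],[0,-40,0],[0,0,0],[0,0,0],[0,0,0]],"roll":[0,0,0,0,0,0,0,0]}'
python3 tq.py
```

```text
t: 4.9
tcp_pos: [0.4326, 0.1929, 0.1258]
tool_rot: [-0.244, 0.97, -0.0, -0.0]
contact_force: [4.0, -2.5, -6.1]
gripper_width: 0.0648
gripper_force: 121.7
t 5.3 torque tool mean [ 0.3353 -0.0117 -0.0334] sd [0.3027 0.536  0.2147] F [ 0.33 -1.68 -6.46] tcp [0.4327 0.1928 0.1263]
t: 6.1
tcp_pos: [0.414, 0.2279, 0.1263]
tool_rot: [-0.244, 0.97, -0.0, 0.0]
contact_force: [-0.9, -0.1, -7.1]
gripper_width: 0.0649
gripper_force: 124.3
t 6.5 torque tool mean [ 0.0068 -0.1584  0.02  ] sd [0.0124 0.0326 0.0384] F [-0.46 -0.42 -6.34] tcp [0.4139 0.2281 0.1263]
t: 7.3
tcp_pos: [0.4326, 0.1933, 0.1263]
tool_rot: [-0.244, 0.97, 0.0, -0.0]
contact_force: [0.4, -0.2, -6.4]
gripper_width: 0.0649
gripper_force: 124.3
t 7.7 torque tool mean [ 0.0107 -0.1829 -0.0083] sd [0.0296 0.0521 0.0239] F [ 0.36  0.27 -6.52] tcp [0.4327 0.1931 0.1263]
```

```bash
python3 -m creep '{"xyz":[[40,0,0],[-40,0,0],[40,0,0],[-40,0,0],[45,0,0],[0,0,0],[0,0,0],[0,0,0]],"roll":[0,0,0,0,0,0,0,0]}'
python3 -m creep '{"xyz":[[0,0,0],[0,0,0],[0,0,0],[0,0,0]],"roll":[0,0,0,0]}' >/dev/null
python3 tq.py
python3 -m creep '{"xyz":[[-40,0,0],[40,0,0],[-40,0,0],[40,0,0],[-45,0,0],[0,0,0],[0,0,0],[0,0,0]],"roll":[0,0,0,0,0,0,0,0]}'
python3 -m creep '{"xyz":[[0,0,0],[0,0,0],[0,0,0],[0,0,0]],"roll":[0,0,0,0]}' >/dev/null
python3 tq.py; python3 go.py 0.4336 0.193 0.0165 28.5
```

```text
t: 8.5
tcp_pos: [0.3938, 0.1721, 0.1267]
tool_rot: [-0.244, 0.97, 0.0, 0.001]
contact_force: [1.0, -0.2, -6.4]
gripper_width: 0.0652
gripper_force: 124.3
t 9.3 torque tool mean [ 0.0158 -0.164  -0.0058] sd [0.0181 0.0209 0.0474] F [ 0.06  0.19 -6.41] tcp [0.3931 0.1717 0.1263]
t: 10.1
tcp_pos: [0.4326, 0.1928, 0.1262]
tool_rot: [-0.244, 0.97, -0.0, -0.0]
contact_force: [-0.2, -0.4, -7.1]
gripper_width: 0.0647
gripper_force: 124.5
t 10.9 torque tool mean [-0.0229 -0.1527 -0.0067] sd [0.0362 0.0175 0.0181] F [-0.17  0.11 -6.57] tcp [0.4328 0.193  0.1263]
t 10.9 shift [ -0.7  -0.4 109.8] roll -0.004 alt 3.14 tcp [0.4328 0.193  0.1263] tilt [ 0.  0. -1.] j7 1.55 F [ 0.5  0.2 -7.1] w 0.06431397933798018 124.52348560094833
```

Case_a is quiet: the torque moves by no more than 0.01 N·m between opposite stops, where a loose ball would give about 0.08. I'll set it back down.

```bash
python3 -m creep '{"xyz":[[0,0,25],[0,0,30],[0,0,25],[0,0,15],[0,0,7],[0,0,4],[0,0,2],[0,0,0]],"roll":[0,0,0,0,0,0,0,0]}'
python3 -m creep '{"xyz":[[0,0,1.5],[0,0,0],[0,0,0]],"roll":[0,0,0]}'
python3 -m creep '{"xyz":[[0,0,0],[0,0,0],[0,0,0],[0,0,0],[0,0,0],[0,0,0],[0,0,0]],"roll":[0,0,0,0,0,0,0]}' 0 60
python3 -m creep '{"xyz":[[0,0,-15],[0,0,-30],[0,0,-40],[0,0,-25],[0,0,-20],[0,0,0],[0,0,0]],"roll":[0,0,0,0,0,0,0]}'
python3 - <<'E'
from m import *
p,d=vision.get_image('top'); cv2.imwrite('pics/top1.png',p); cases(p,d,S)
E
python3 go.py 0.4744 0.0096 0.14 12.6
```

```text
t: 11.7
tcp_pos: [0.4346, 0.194, 0.0197]
tool_rot: [-0.244, 0.97, 0.001, 0.002]
contact_force: [2.8, 1.3, 4.8]
gripper_width: 0.0649
gripper_force: 124.8
t: 12.0
tcp_pos: [0.435, 0.1942, 0.0183]
tool_rot: [-0.244, 0.97, 0.001, 0.002]
contact_force: [4.7, 1.6, 6.3]
gripper_width: 0.0649
gripper_force: 125.1
t: 12.7
tcp_pos: [0.4327, 0.1929, 0.0168]
tool_rot: [-0.244, 0.97, -0.0, -0.0]
contact_force: [0.1, 0.4, 1.0]
gripper_width: 0.0853
gripper_force: 0.0
t: 13.4
tcp_pos: [0.4328, 0.193, 0.1468]
tool_rot: [-0.244, 0.97, 0.0, 0.0]
contact_force: [0.6, -0.6, -1.0]
gripper_width: 0.0853
gripper_force: 0.0
a c [0.402  0.1766] size [0.074 0.065] long axis deg 27.4 z 0.0621 blue [0.4102 0.1826]
b c [0.4746 0.0098] size [0.094 0.066] long axis deg 12.4 z 0.0619 blue [0.4752 0.0088]
c c [ 0.4875 -0.1999] size [0.067 0.093] long axis deg -14.6 z 0.0617 blue [ 0.4888 -0.2022]
t 13.45 shift [  49.6 -181.2    6.2] roll 0.273 alt -2.87 tcp [0.4323 0.1927 0.1462] tilt [-0.001 -0.    -1.   ] j7 1.55 F [-0.3  0.3  0.6] w 0.08541740045275292 0.0
```

```bash
python3 -m creep '{"xyz":[[8,-30,0],[12,-40,0],[12,-40,0],[10,-40,0],[8,-31,0],[0,0,0],[0,0,0],[0,0,0]],"roll":[0,0,0,0,0,0.137,0.136,0]}'
python3 - <<'E'
from m import *
p,d=vision.get_image('top'); cv2.imwrite('pics/top2.png',p); cases(p,d,S)
E
python3 go.py 0.4744 0.0096 0.016 12.6; python3 tq.py
```

```text
t: 14.25
tcp_pos: [0.4736, 0.0094, 0.1456]
tool_rot: [-0.108, 0.994, -0.0, -0.001]
contact_force: [-0.5, -0.2, 0.8]
gripper_width: 0.0853
gripper_force: 0.0
a c [0.4098 0.1821] size [0.093 0.067] long axis deg 28.3 z 0.0623 blue [0.4108 0.1827]
b none
c c [ 0.4875 -0.2   ] size [0.067 0.093] long axis deg -14.6 z 0.0618 blue [ 0.4888 -0.2022]
t 14.3 shift [ -0.9  -0.3 129.7] roll 0.003 alt -3.14 tcp [0.4737 0.0098 0.1457] tilt [-0.002 -0.001 -1.   ] j7 1.74 F [-0.1 -0.  -1. ] w 0.08519291214362924 0.0
t 14.7 torque tool mean [-0.004  -0.0029 -0.0082] sd [0.033  0.0282 0.0231] F [-0.1  -0.03 -0.18] tcp [0.4744 0.01   0.1468]
```

Case_a stands upright but 24 mm off, having slipped along its length in the grip. That's within the 50 mm limit. On b I'll watch the torque to see when the slip starts.

```bash
python3 -m creep '{"xyz":[[0,0,20],[0,0,30],[0,0,30],[0,0,20],[0,0,15],[0,0,10],[0,0,5],[0,0,0]],"roll":[0,0,0,0,0,0,0,0]}'
python3 go.py 0.4744 0.0096 0.016 12.6
python3 -m creep '{"xyz":[[0,0,0],[0,0,0],[0,0,0],[0,0,0],[0,0,0],[0,0,0],[0,0,0],[0,0,0]],"roll":[0,0,0,0,0,0,0,0]}' 255 110
python3 tq.py
python3 -m creep '{"xyz":[[0,0,-3],[0,0,-5],[0,0,-8],[0,0,-8],[0,0,-8],[0,0,-8],[0,0,-4],[0,0,0]],"roll":[0,0,0,0,0,0,0,0]}'
python3 tq.py
python3 - <<'E'
from h import *
cv2.imwrite('pics/w1.png',vision.get_image('wrist')[0])
E
```

```text
t: 15.5
tcp_pos: [0.4743, 0.0099, 0.0166]
tool_rot: [-0.11, 0.994, 0.0, -0.0]
contact_force: [-0.6, 0.2, 0.8]
gripper_width: 0.0856
gripper_force: 0.0
t 15.5 shift [ 0.  -0.3  0.6] roll 0.0 alt -3.14 tcp [0.4743 0.0099 0.0166] tilt [-0. -0. -1.] j7 1.8 F [-0.6  0.2  0.8] w 0.08558167549992099 0.0
t: 16.3
tcp_pos: [0.4753, 0.0095, 0.018]
tool_rot: [-0.11, 0.994, -0.0, 0.001]
contact_force: [-1.5, -1.5, 8.2]
gripper_width: 0.065
gripper_force: 121.9
t 16.7 torque tool mean [ 0.4421  0.3618 -0.0224] sd [0.0256 0.0604 0.0187] F [-1.16 -2.1   7.78] tcp [0.4753 0.0095 0.018 ]
t: 17.5
tcp_pos: [0.4749, 0.0099, 0.0615]
tool_rot: [-0.11, 0.994, 0.0, 0.001]
contact_force: [0.9, 0.7, -6.0]
gripper_width: 0.0647
gripper_force: 122.9
t 17.9 torque tool mean [0.012  0.0001 0.0114] sd [0.0162 0.0247 0.0223] F [-0.21  0.06 -6.73] tcp [0.4742 0.0098 0.0606]
```

View pics/w1.png

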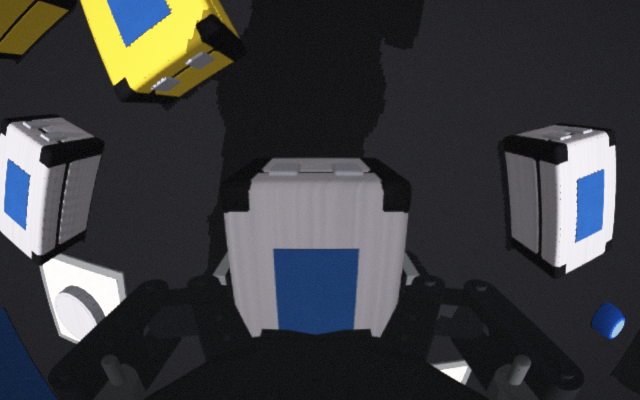

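Wrist view: case b is held upright and centred at (318,250), with torque near zero. Cases c and a stand upright at left (50,190) and right (565,200). Next I'll raise b gently and shake it along y.

```bash
python3 -m creep '{"xyz":[[0,0,-8],[0,0,-12],[0,0,-15],[0,0,-15],[0,0,-10],[0,0,-5],[0,0,0],[0,0,0]],"roll":[0,0,0,0,0,0,0,0]}'
python3 tq.py
python3 -m creep '{"xyz":[[0,40,0],[0,-40,0],[0,40,0],[0,-40,0],[0,40,0],[0,0,0],[0,0,0],[0,0,0]],"roll":[0,0,0,0,0,0,0,0]}'
python3 tq.py
python3 -m creep '{"xyz":[[0,-40,0],[0,40,0],[0,-40,0],[0,40,0],[0,-40,0],[0,0,0],[0,0,0],[0,0,0]],"roll":[0,0,0,0,0,0,0,0]}'
python3 tq.py
```

```text
t: 18.75
tcp_pos: [0.4741, 0.0099, 0.1256]
tool_rot: [-0.11, 0.994, 0.0, -0.0]
contact_force: [0.7, -0.1, -7.0]
gripper_width: 0.0646
gripper_force: 123.3
t 19.15 torque tool mean [ 0.0116 -0.0073  0.0054] sd [0.0282 0.0454 0.0282] F [-0.03  0.35 -6.4 ] tcp [0.4743 0.0098 0.1256]
t: 19.95
tcp_pos: [0.4657, 0.0485, 0.1258]
tool_rot: [-0.11, 0.994, -0.0, -0.0]
contact_force: [0.5, 0.0, -6.8]
gripper_width: 0.065
gripper_force: 134.8
t 20.35 torque tool mean [ 0.0034 -0.0111 -0.0242] sd [0.0253 0.0294 0.0242] F [ 0.09 -0.17 -6.03] tcp [0.4657 0.0487 0.1258]
t: 21.15
tcp_pos: [0.4743, 0.0102, 0.1257]
tool_rot: [-0.11, 0.994, 0.0, -0.0]
contact_force: [-0.6, 0.4, -7.1]
gripper_width: 0.0647
gripper_force: 136.6
t 21.55 torque tool mean [-0.0055 -0.0313  0.0156] sd [0.0294 0.0193 0.024 ] F [-0.05 -0.06 -6.38] tcp [0.4744 0.01   0.1258]
```

```bash
python3 -m creep '{"xyz":[[0,45,0],[0,45,0],[0,0,0],[0,0,0],[0,0,0],[0,0,0],[0,0,0],[0,0,0]],"roll":[0,0,0,0,0,0,0,0]}'
python3 tq.py
python3 -m creep '{"xyz":[[0,-45,0],[0,-45,0],[0,0,0],[0,0,0],[0,0,0],[0,0,0],[0,0,0],[0,0,0]],"roll":[0,0,0,0,0,0,0,0]}'
python3 tq.py;  python3 go.py 0.4744 0.0096 0.0178 12.6
```

```text
t: 22.35
tcp_pos: [0.4549, 0.097, 0.1258]
tool_rot: [-0.109, 0.994, -0.0, 0.0]
contact_force: [0.0, 0.5, -6.3]
gripper_width: 0.0649
gripper_force: 136.6
t 22.75 torque tool mean [-0.0051 -0.0247  0.0134] sd [0.0182 0.0238 0.0333] F [ 0.5   0.27 -6.25] tcp [0.4548 0.0977 0.1258]
t: 23.55
tcp_pos: [0.4743, 0.0105, 0.1258]
tool_rot: [-0.11, 0.994, 0.0, -0.0]
contact_force: [-0.4, 0.3, -6.4]
gripper_width: 0.0648
gripper_force: 136.9
t 23.95 torque tool mean [-0.0107 -0.02   -0.0046] sd [0.0462 0.0246 0.0327] F [-0.27  0.06 -6.02] tcp [0.4744 0.0099 0.1258]
t 23.95 shift [ 1.00e-01 -2.00e-01  1.08e+02] roll 0.0 alt -3.14 tcp [0.4744 0.0099 0.1258] tilt [ 0.  0. -1.] j7 1.75 F [-0.8 -0.1 -6.2] w 0.06453247639875548 136.90598845481873
```

b is quiet. I'll set it down and move to c.

```bash
python3 -m creep '{"xyz":[[0,0,25],[0,0,30],[0,0,25],[0,0,14],[0,0,7],[0,0,4],[0,0,2],[0,0,0]],"roll":[0,0,0,0,0,0,0,0]}'
python3 -m creep '{"xyz":[[0,0,1.5],[0,0,0],[0,0,0]],"roll":[0,0,0]}'
python3 -m creep '{"xyz":[[0,0,0],[0,0,0],[0,0,0],[0,0,0],[0,0,0],[0,0,0],[0,0,0]],"roll":[0,0,0,0,0,0,0]}' 0 60
python3 -m creep '{"xyz":[[0,0,-15],[0,0,-30],[0,0,-40],[0,0,-25],[0,0,-20],[0,0,0]],"roll":[0,0,0,0,0,0]}'
python3 go.py 0.4875 -0.2 0.14 -14.5
```

```text
t: 24.75
tcp_pos: [0.4749, 0.0099, 0.0192]
tool_rot: [-0.11, 0.994, 0.0, 0.0]
contact_force: [0.0, -1.1, -5.7]
gripper_width: 0.0645
gripper_force: 136.9
t: 25.05
tcp_pos: [0.4749, 0.0099, 0.0186]
tool_rot: [-0.11, 0.994, 0.0, 0.001]
contact_force: [-4.5, -1.0, 8.3]
gripper_width: 0.0644
gripper_force: 138.4
t: 25.75
tcp_pos: [0.4744, 0.0098, 0.0173]
tool_rot: [-0.11, 0.994, 0.0, -0.0]
contact_force: [0.2, 0.5, 0.3]
gripper_width: 0.085
gripper_force: 0.0
t: 26.35
tcp_pos: [0.476, 0.01, 0.1498]
tool_rot: [-0.11, 0.994, 0.0, 0.002]
contact_force: [0.9, -0.2, 0.2]
gripper_width: 0.0856
gripper_force: 0.0
t 26.35 shift [  34.7 -207.4    9.7] roll 0.473 alt -2.67 tcp [0.476  0.01   0.1498] tilt [ 0.005  0.001 -1.   ] j7 1.74 F [ 0.9 -0.2  0.2] w 0.08560371175240945 0.0
```

```bash
python3 -m creep '{"xyz":[[4,-25,0],[6,-40,0],[7,-44,0],[7,-44,0],[6,-34,0],[4,-20,0],[0,0,0],[0,0,0]],"roll":[0,0,0,0,0,0,0.149,0.149]}'
python3 -m creep '{"xyz":[[0,0,0],[0,0,0],[0,0,0],[0,0,0]],"roll":[0.145,0.03,0,0]}'
python3 - <<'E'
from m import *
p,d=vision.get_image('top'); cv2.imwrite('pics/top3.png',p); cases(p,d,S)
E
python3 go.py 0.4875 -0.2 0.016 -14.5
```

```text
t: 27.15
tcp_pos: [0.4856, -0.2007, 0.1462]
tool_rot: [0.043, 0.999, 0.0, -0.001]
contact_force: [0.5, 0.5, 0.4]
gripper_width: 0.0855
gripper_force: 0.0
t: 27.55
tcp_pos: [0.4863, -0.1994, 0.147]
tool_rot: [0.124, 0.992, 0.0, -0.0]
contact_force: [0.5, -0.2, -0.1]
gripper_width: 0.0854
gripper_force: 0.0
a c [0.4098 0.1827] size [0.094 0.067] long axis deg 27.4 z 0.0623 blue [0.4108 0.1827]
b c [0.4701 0.0116] size [0.094 0.066] long axis deg 12.8 z 0.0618 blue [0.4712 0.0108]
c none
t 27.6 shift [ -1.3  -0.2 131.1] roll 0.003 alt -3.14 tcp [ 0.4863 -0.1995  0.1471] tilt [-0.  0. -1.] j7 1.8 F [-0.   0.4 -0.2] w 0.08566291945034475 0.0
```

```bash
python3 -m creep '{"xyz":[[-1,0,20],[0,0,30],[0,0,30],[0,0,20],[0,0,15],[0,0,10],[0,0,6],[0,0,0]],"roll":[0,0,0,0,0,0,0,0]}'
python3 -m creep '{"xyz":[[0,0,0],[0,0,0],[0,0,0],[0,0,0],[0,0,0],[0,0,0],[0,0,0],[0,0,0]],"roll":[0,0,0,0,0,0,0,0]}' 255 110
python3 -m creep '{"xyz":[[0,0,-3],[0,0,-8],[0,0,-14],[0,0,-18],[0,0,-18],[0,0,-18],[0,0,-14],[0,0,-8]],"roll":[0,0,0,0,0,0,0,0]}'
python3 -m creep '{"xyz":[[0,0,-7],[0,0,0],[0,0,0]],"roll":[0,0,0]}'
python3 tq.py
python3 -m creep '{"xyz":[[0,40,0],[0,-40,0],[0,40,0],[0,-40,0],[0,40,0],[0,0,0],[0,0,0],[0,0,0]],"roll":[0,0,0,0,0,0,0,0]}'
python3 tq.py
python3 -m creep '{"xyz":[[0,-40,0],[0,40,0],[0,-40,0],[0,40,0],[0,-40,0],[0,0,0],[0,0,0],[0,0,0]],"roll":[0,0,0,0,0,0,0,0]}'
python3 tq.py
```

```text
t: 28.4
tcp_pos: [0.4872, -0.1998, 0.016]
tool_rot: [0.126, 0.992, 0.0, -0.0]
contact_force: [-0.2, -0.3, -0.0]
gripper_width: 0.085
gripper_force: 0.0
t: 29.2
tcp_pos: [0.488, -0.2008, 0.0176]
tool_rot: [0.126, 0.992, -0.0, 0.001]
contact_force: [-1.3, -2.5, 6.6]
gripper_width: 0.0647
gripper_force: 122.0
t: 30.0
tcp_pos: [0.4875, -0.1996, 0.1187]
tool_rot: [0.126, 0.992, 0.0, 0.001]
contact_force: [0.8, -0.5, -6.6]
gripper_width: 0.0648
gripper_force: 122.9
t: 30.3
tcp_pos: [0.4871, -0.1996, 0.1239]
tool_rot: [0.126, 0.992, 0.0, -0.0]
contact_force: [-0.5, -0.2, -7.2]
gripper_width: 0.065
gripper_force: 122.9
t 30.7 torque tool mean [-0.0118  0.0276 -0.0015] sd [0.0203 0.0306 0.0297] F [-0.23 -0.13 -6.3 ] tcp [ 0.4873 -0.1998  0.1241]
t: 31.5
tcp_pos: [0.4973, -0.1613, 0.1243]
tool_rot: [0.126, 0.992, -0.0, -0.0]
contact_force: [-0.5, -0.0, -5.2]
gripper_width: 0.0648
gripper_force: 145.7
t 31.9 torque tool mean [-0.0084  0.0889  0.0087] sd [0.0274 0.0172 0.0216] F [ 0.14  0.11 -6.  ] tcp [ 0.4974 -0.1612  0.1243]
t: 32.7
tcp_pos: [0.4874, -0.1997, 0.1243]
tool_rot: [0.126, 0.992, 0.0, -0.0]
contact_force: [0.6, -0.7, -5.8]
gripper_width: 0.0644
gripper_force: 154.2
t 33.1 torque tool mean [-0.0166  0.098  -0.0259] sd [0.0217 0.0218 0.0298] F [-0.07  0.07 -6.15] tcp [ 0.4874 -0.1997  0.1243]
```

```bash
python3 -c "
from h import *
cv2.imwrite('pics/w2.png',vision.get_image('wrist')[0])"
python3 -m creep '{"xyz":[[40,0,0],[-40,0,0],[40,0,0],[-40,0,0],[45,0,0],[0,0,0],[0,0,0],[0,0,0]],"roll":[0,0,0,0,0,0,0,0]}' - 120
python3 tq.py
python3 -m creep '{"xyz":[[-40,0,0],[40,0,0],[-40,0,0],[40,0,0],[-45,0,0],[0,0,0],[0,0,0],[0,0,0]],"roll":[0,0,0,0,0,0,0,0]}'
python3 tq.py
python3 -c "
from h import *
a=vision.get_image('wrist')[0]; b=cv2.imread('pics/w2.png')
cv2.imwrite('pics/w23.png',np.hstack([b[120:380,160:480],a[120:380,160:480]]))"
```

```text
t: 33.95
tcp_pos: [0.4446, -0.1888, 0.1246]
tool_rot: [0.126, 0.992, -0.0, 0.001]
contact_force: [1.1, 0.3, -6.1]
gripper_width: 0.0646
gripper_force: 165.8
t 34.35 torque tool mean [-0.0005  0.1414  0.0036] sd [0.0269 0.026  0.0291] F [ 0.11  0.13 -5.98] tcp [ 0.4439 -0.1886  0.1244]
t: 35.15
tcp_pos: [0.4872, -0.1998, 0.1242]
tool_rot: [0.126, 0.992, 0.0, -0.0]
contact_force: [-0.4, 0.2, -5.8]
gripper_width: 0.064
gripper_force: 168.0
t 35.55 torque tool mean [ 0.005   0.121  -0.0059] sd [0.0251 0.0299 0.0257] F [ 0.19  0.22 -6.17] tcp [ 0.4874 -0.1998  0.1244]
```

View pics/w23.png

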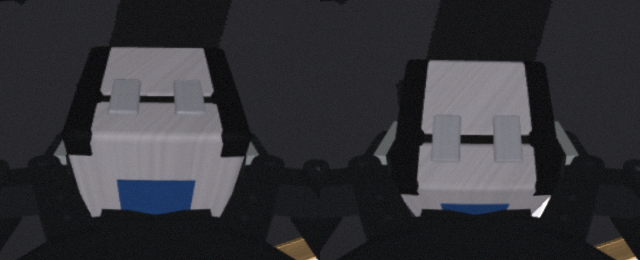

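Wrist view: the case creeps along x in the grip during shaking, which spoils the x test. The y test isn't affected by that slip, so I'll run a long, brisk y stroke on c.

```bash
python3 -m creep '{"xyz":[[0,50,0],[0,50,0],[0,0,0],[0,0,0],[0,0,0],[0,0,0]],"roll":[0,0,0,0,0,0]}'
python3 tq.py
python3 -m creep '{"xyz":[[0,-50,0],[0,-50,0],[0,0,0],[0,0,0],[0,0,0],[0,0,0]],"roll":[0,0,0,0,0,0]}'
python3 tq.py
```

```text
t: 36.2
tcp_pos: [0.5121, -0.1043, 0.1244]
tool_rot: [0.127, 0.992, -0.0, 0.0]
contact_force: [-0.8, -0.4, -5.5]
gripper_width: 0.0649
gripper_force: 168.3
t 36.6 torque tool mean [-0.0243  0.1174  0.0136] sd [0.0373 0.0208 0.0269] F [-0.36 -0.13 -6.09] tcp [ 0.5124 -0.1032  0.1243]
t: 37.2
tcp_pos: [0.4879, -0.1984, 0.1242]
tool_rot: [0.125, 0.992, 0.0, -0.0]
contact_force: [0.5, 0.0, -6.1]
gripper_width: 0.0642
gripper_force: 168.4
t 37.6 torque tool mean [ 0.0104  0.1    -0.0132] sd [0.0213 0.0165 0.0205] F [ 0.05 -0.23 -6.03] tcp [ 0.4875 -0.1996  0.1243]
```

```bash
cat > slip.py <<'E'
from h import *
s=monitor.get_state(); c,Rm,t=cal('wrist'); M=R.from_quat(s['tool_rot']).as_matrix(); p0=np.array(s['tcp_pos'])
o=M.T@(-Rm.T@t-p0); A=M.T@Rm.T   # camera in tool frame
def px(u,v,z):
    x,y=(u-c['cx'])/c['fx'],(v-c['cy'])/c['fy']; r=np.hypot(x,y)
    d=A@np.array([np.sin(r)*x/r,np.sin(r)*y/r,np.cos(r)]); return (o+d*(z-o[2])/d[2])*1000
def slip(im,name):
    h=cv2.cvtColor(im,cv2.COLOR_BGR2HSV); m=cv2.inRange(h,(100,120,40),(130,255,255)); m[:,:240]=0; m[:,400:]=0
    m[:150]=0; g=cv2.cvtColor(im,cv2.COLOR_BGR2GRAY)
    rows=np.where(m.sum(1)/255>40)[0]; v=rows[0]; us=np.where(m[v+2])[0]
    a,b=px(us[0],v,-.045),px(us[-1],v,-.045)
    print(name,'label top row',v,'cols',us[0],us[-1],'tool xy mm',a.round(1)[:2],b.round(1)[:2],'width',round(np.hypot(*(a-b)[:2]),1))
if __name__=='__main__':
    print('cam',o.round(3))
    im=vision.get_image('wrist')[0]; cv2.imwrite('pics/w4.png',im)
    slip(cv2.imread('pics/w1.png'),'w1 b'); slip(cv2.imread('pics/w2.png'),'w2 c'); slip(im,'w4 c')
    f=cv2.imread('pics/w23.png'); q=np.zeros((400,640,3),np.uint8); q[120:380,160:480]=f[:,320:]; slip(q,'w3 c')
E
python3 slip.py; python3 tq.py
```

```text
cam [ 0.068  0.001 -0.143]
w1 b label top row 249 cols 274 358 tool xy mm [ 23.5 -14. ] [23.5 15.2] width 29.2
w2 c label top row 301 cols 278 354 tool xy mm [  1.8 -13.7] [ 1.8 14.9] width 28.6
w4 c label top row 325 cols 282 346 tool xy mm [ -9.9 -12.8] [-9.8 12.5] width 25.2
w3 c label top row 325 cols 282 346 tool xy mm [ -9.9 -12.8] [-9.8 12.5] width 25.2
t 38.05 torque tool mean [ 0.0095  0.0977 -0.0082] sd [0.0231 0.0341 0.0204] F [-0.07  0.07 -6.07] tcp [ 0.4874 -0.1998  0.1243]
```

In the wrist images c has slid about 33 mm, yet the torque is only about half what a fixed ball would give. That hints the ball is displaced. The grip is now marginal, so I'll set c down at its old spot, regrip it centred, and test again with slip correction.

```bash
python3 -m creep '{"xyz":[[8,0,15],[12,0,25],[10,0,25],[3,0,20],[0,0,12],[0,0,6],[0,0,3],[0,0,1.5]],"roll":[0,0,0,0,0,0,0,0]}'
python3 -m creep '{"xyz":[[0,0,1],[0,0,0],[0,0,0]],"roll":[0,0,0]}'
python3 -m creep '{"xyz":[[0,0,0],[0,0,0],[0,0,0],[0,0,0],[-8,0,0],[-12,0,0],[-10,0,0],[-3,0,0]],"roll":[0,0,0,0,0,0,0,0]}' 0 60
python3 -m creep '{"xyz":[[0,0,0],[0,0,0]],"roll":[0,0]}'
python3 -c "
from slip import *
im=vision.get_image('wrist')[0]; cv2.imwrite('pics/w5.png',im); slip(im,'w5')"
python3 go.py 0.4875 -0.2 0.016 -14.5
```

```text
t: 38.85
tcp_pos: [0.4553, -0.1917, 0.0174]
tool_rot: [0.126, 0.992, 0.0, -0.0]
contact_force: [-9.0, 1.7, 14.7]
gripper_width: 0.0646
gripper_force: 146.6
t: 39.15
tcp_pos: [0.4557, -0.1917, 0.0162]
tool_rot: [0.126, 0.992, -0.0, 0.0]
contact_force: [-4.7, 0.8, 4.8]
gripper_width: 0.0643
gripper_force: 146.1
t: 39.95
tcp_pos: [0.4895, -0.2003, 0.0159]
tool_rot: [0.126, 0.992, -0.0, 0.001]
contact_force: [0.4, 0.4, -0.1]
gripper_width: 0.0857
gripper_force: 0.0
t: 40.15
tcp_pos: [0.487, -0.1998, 0.0156]
tool_rot: [0.126, 0.992, 0.0, -0.0]
contact_force: [-0.2, -0.6, -0.3]
gripper_width: 0.0854
gripper_force: 0.0
w5 label top row 278 cols 276 358 tool xy mm [ 12.  -13.8] [11.9 15.9] width 29.7
t 40.2 shift [-0.7 -0.1 -0.3] roll 0.0 alt -3.14 tcp [ 0.4869 -0.1997  0.0157] tilt [-0.001  0.    -1.   ] j7 1.9 F [-0.2  1.4  0. ] w 0.08496379624880782 0.0
```

View pics/w5.png

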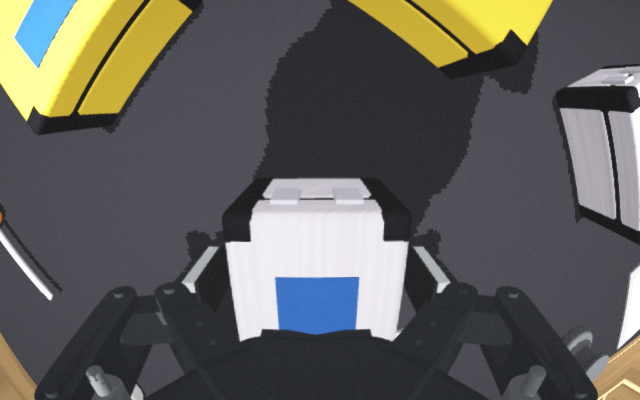

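Wrist view: c stands upright at (316,260), about 11 mm off along tool -x. I'll recentre on it and grip.

```bash
python3 -m creep '{"xyz":[[-6,0,0],[-5.5,0,0],[0,0,0],[0,0,0],[0,0,0],[0,0,0],[0,0,0],[0,0,0]],"roll":[0,0,0,0,0,0,0,0]}' 0 60 >/dev/null
python3 -m creep '{"xyz":[[0,0,0],[0,0,0],[0,0,0],[0,0,0],[0,0,0],[0,0,0],[0,0,0],[0,0,0]],"roll":[0,0,0,0,0,0,0,0]}' 255 120
python3 -m creep '{"xyz":[[0,0,-3],[0,0,-8],[0,0,-14],[0,0,-18],[0,0,-18],[0,0,-18],[0,0,-14],[0,0,-8]],"roll":[0,0,0,0,0,0,0,0]}' >/dev/null
cat > both.py <<'E'
from slip import *
slip(vision.get_image('wrist')[0],'now')
exec(open('tq.py').read())
E
python3 both.py
python3 -m creep '{"xyz":[[0,40,0],[0,40,0],[0,0,0],[0,0,0],[0,0,0]],"roll":[0,0,0,0,0]}'
python3 both.py
python3 -m creep '{"xyz":[[0,-40,0],[0,-40,0],[0,0,0],[0,0,0],[0,0,0]],"roll":[0,0,0,0,0]}' >/dev/null
python3 both.py
```

```text
t: 41.8
tcp_pos: [0.4987, -0.2027, 0.0163]
tool_rot: [0.126, 0.992, 0.0, 0.0]
contact_force: [-2.3, 1.5, 7.1]
gripper_width: 0.0648
gripper_force: 133.4
now label top row 247 cols 273 358 tool xy mm [ 24.3 -14.2] [24.3 15.2] width 29.5
t 43.05 torque tool mean [-0.0144  0.0185 -0.0113] sd [0.0362 0.0294 0.0202] F [-0.14  0.21 -6.45] tcp [ 0.4982 -0.2026  0.1162]
t: 43.55
tcp_pos: [0.5183, -0.1258, 0.1166]
tool_rot: [0.126, 0.992, -0.0, -0.0]
contact_force: [0.1, -0.6, -5.8]
gripper_width: 0.065
gripper_force: 141.3
now label top row 247 cols 273 358 tool xy mm [ 24.3 -14.3] [24.3 15.2] width 29.5
t 44.0 torque tool mean [ 0.0371 -0.0176  0.0031] sd [0.0158 0.0327 0.0236] F [ 0.27  0.   -6.04] tcp [ 0.5185 -0.1255  0.1168]
now label top row 247 cols 273 358 tool xy mm [ 24.3 -14.3] [24.3 15.2] width 29.5Traceback (most recent call last):
  File "both.py", line 3, in <module>
    exec(open('tq.py').read())
    ~~~~^^^^^^^^^^^^^^^^^^^^^^
  File "<string>", line 4, in <module>
ValueError: 200 camera calls are used up
```

The camera budget is spent, but after the +y stop the torque reads +0.037, matching the expected +0.042. From here I'll read the torque through still one-row moves, starting with the -y stop.

```bash
cat > r1.py <<'E'
from cell import monitor
from scipy.spatial.transform import Rotation as R
s=monitor.get_state(); print(round(s['t'],2),(R.from_quat(s['tool_rot']).as_matrix().T@s['wrist_torque']).round(3))
E
python3 r1.py
for i in 1 2 3 4 5 6 7 8; do python3 -m creep '{"xyz":[[0,0,0]],"roll":[0]}' >/dev/null; python3 r1.py; done; python3 go.py 0.6545 0.1505 0.12 -14.5
```

```text
44.7 [-0.009 -0.037 -0.021]
44.8 [ 0.015 -0.046 -0.01 ]
44.9 [-0.038 -0.099 -0.02 ]
45.0 [-0.071  0.031  0.007]
45.1 [-0.03   0.021  0.017]
45.2 [ 0.019 -0.054  0.031]
45.3 [ 0.009 -0.051 -0.037]
45.4 [-0.088 -0.052  0.01 ]
45.5 [-0.006 -0.017  0.03 ]
t 45.5 shift [-62.6 381.   -3.2] roll 0.0 alt -3.14 tcp [ 0.4985 -0.2027  0.1168] tilt [ 0.  0. -1.] j7 1.83 F [-0.2  0.4 -6.7] w 0.06476011061776987 144.83052492141724
```

```bash
python3 -m creep '{"xyz":[[0,40,0],[0,40,0],[0,0,0],[0,0,0],[0,0,0]],"roll":[0,0,0,0,0]}' >/dev/null
for i in 1 2 3 4 5 6 7 8 9 10; do python3 -m creep '{"xyz":[[0,0,0]],"roll":[0]}' >/dev/null; python3 r1.py; done; python3 go.py 0.6545 0.1505 0.12 -14.5
```

```text
46.1 [ 0.048  0.072 -0.015]
46.2 [-0.016 -0.016  0.027]
46.3 [ 0.057 -0.036  0.007]
46.4 [ 0.031 -0.036  0.018]
46.5 [-0.029 -0.016 -0.039]
46.6 [ 0.069 -0.002 -0.018]
46.7 [-0.004  0.026  0.023]
46.8 [ 0.06  -0.001  0.01 ]
46.9 [ 0.044  0.02  -0.073]
47.0 [ 0.02  -0.014 -0.02 ]
t 47.0 shift [-62.7 301.   -3.2] roll 0.0 alt -3.14 tcp [ 0.5185 -0.1252  0.1168] tilt [ 0.  0. -1.] j7 1.67 F [-1.   0.5 -5.7] w 0.064678641578923 148.15097093582153
```

```bash
python3 -m creep '{"xyz":[[0,-40,0],[0,-40,0],[0,0,0],[0,0,0],[0,0,0]],"roll":[0,0,0,0,0]}' >/dev/null
for i in 1 2 3 4 5 6 7 8 9 10; do python3 -m creep '{"xyz":[[0,0,0]],"roll":[0]}' >/dev/null; python3 r1.py; done
python3 -m creep '{"xyz":[[0,40,0],[0,40,0],[0,0,0],[0,0,0],[0,0,0]],"roll":[0,0,0,0,0]}' >/dev/null
for i in 1 2 3 4 5 6 7 8 9 10; do python3 -m creep '{"xyz":[[0,0,0]],"roll":[0]}' >/dev/null; python3 r1.py; done
python3 go.py 0.6545 0.1505 0.12 -14.5
```

```text
47.6 [-0.076 -0.065 -0.014]
47.7 [ 0.035 -0.06  -0.024]
47.8 [ 0.035 -0.008 -0.01 ]
47.9 [-0.051 -0.018 -0.013]
48.0 [-0.001 -0.07  -0.035]
48.1 [-0.033 -0.028  0.044]
48.2 [-0.029 -0.041 -0.013]
48.3 [ 0.038 -0.035  0.03 ]
48.4 [-0.003 -0.071  0.038]
48.5 [-0.046 -0.027 -0.006]
49.1 [ 0.043  0.002 -0.051]
49.2 [-0.003 -0.033 -0.005]
49.3 [ 0.016 -0.004  0.042]
49.4 [ 0.118  0.013 -0.042]
49.5 [ 0.01  -0.091  0.037]
49.6 [-0.051 -0.006  0.015]
49.7 [ 0.028 -0.052 -0.072]
49.8 [ 0.101 -0.014  0.022]
49.9 [ 0.079  0.016 -0.03 ]
50.0 [ 0.044 -0.029  0.006]
t 50.0 shift [-62.7 301.   -3.2] roll 0.0 alt -3.14 tcp [ 0.5185 -0.1252  0.1168] tilt [-0.  0. -1.] j7 1.67 F [-0.3 -0.4 -7.3] w 0.06473117136430769 152.12381958961487
```

The torque flips repeatably with stop direction, at about 10 mm of ball offset, so c is the rattler. I'll carry it gently to the token.

```bash
python3 -m creep '{"xyz":[[-2,8,0],[-4,18,0],[-6,27,-1],[-6,30,-1],[-6,30,-1],[-6,30,0],[-6,30,0],[-6,30,0]],"roll":[0,0,0,0,0,0,0,0]}' >/dev/null
python3 -m creep '{"xyz":[[-6,28,0],[-5,25,0],[-4,20,0],[-3,13,0],[-2,8,0],[-1,4,0],[0,0,0],[0,0,0]],"roll":[0,0,0,0,0,0,0,0]}'
python3 -m creep '{"xyz":[[0,0,0],[0,0,0],[0,0,0],[0,0,0]],"roll":[0,0,0,0]}' >/dev/null
python3 go.py 0.6545 0.1505 0.12 -14.5; for i in 1 2 3 4; do python3 -m creep '{"xyz":[[0,0,0]],"roll":[0]}' >/dev/null; python3 r1.py; done
```

```text
t: 51.6
tcp_pos: [0.6546, 0.1491, 0.1198]
tool_rot: [0.127, 0.992, -0.0, -0.0]
contact_force: [-0.2, 0.4, -6.5]
gripper_width: 0.0646
gripper_force: 151.8
t 52.0 shift [ 0.3  0.2 -0.1] roll -0.0 alt 3.14 tcp [0.6548 0.1503 0.1199] tilt [-0.  0. -1.] j7 1.22 F [ 0.2  0.8 -5.6] w 0.0645483851987424 151.79551005363464
52.1 [ 0.074 -0.002  0.005]
52.2 [ 0.06  -0.046 -0.046]
52.3 [ 0.053 -0.029 -0.018]
52.4 [ 0.02  -0.015  0.048]
```

Case c is held centred over the token and still, with its underside about 0.10 m above the bench.

```bash
python3 -c "
from cell import ctrl
print(ctrl.close_job())"
```

```text
the job is handed in; nothing more can be done
None
```

I picked case_c as the rattling case and handed the job in at about 52 s holding it still over the green token, with case_a upright about 24 mm and case_b about 5 mm from their starts; a had only the shorter shake, which showed nothing on c at first either, so c rests mainly on its torque flipping on repeated longer strokes.

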